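# Point the pale leaf at the sanding drum and set the brake

### The job

On the carving stand, turn the carved rosette by pushing sideways on its spokes with a fingertip until the pale, unsanded leaf points straight at the rust-red sanding drum on its grey motor (not the white polishing cone), then push the red brake lever all the way round to its stop beside the wheel so the rosette stays there. Only push: do not pinch a spoke or the lever, do not touch the carving itself, and leave the loose things on the bench where they are.

Things in the scene. Friction and masses are not known exactly. Their poses are not given: they have to be found in the camera images.
- stand: Fixed carving stand: a green-painted board 350 x 420 mm, 18 mm thick, lying on the bench. Its origin is at bench level, on the vertical turning axis of the wheel, at the middle of the board. x and y run along the 350 and 420 mm sides. The lever stands on the -y half; the sanding drum and the polishing cone stand on the +x half, one at +y and one at -y.
- wheel (a joint): Angle of the wheel about the vertical axis through the stand's origin, rad, counter-clockwise from above positive, without stops. At 0 the pale leaf points along the stand's -x; in general its direction in the stand's frame is 180 degrees plus this angle. It drags slightly (0.15 N m) and stays where it is left.
- spokes_ccw: Counter-clockwise-facing half (pale strip) of the four straight spokes. A whole spoke is 16 mm wide and 20 mm tall (54 to 74 mm above the bench) and reaches from the steel hub (radius 34 mm) to 130 mm from the axis. They stand midway between the leaves: 45 and 135 degrees either side of the pale leaf. The origin is on the wheel axis at bench level.
- spokes_cw: Clockwise-facing half (brown strip) of all four spokes. Its origin is on the wheel axis at bench level.
- rosette: Carved wooden rosette glued on the hub: dark round centre and four leaves at 90 degrees, three dark brown and one pale, about 40 mm wide, reaching 83 mm from the axis, 74 to 98 mm above the bench. Not to be touched. It turns with the wheel. Its origin is on the wheel axis at bench level and its own -x points along the pale leaf.
- leaf_tip (a point): Tip of the pale leaf, 83 mm from the wheel axis, 85 mm above the bench.
- leaf_aim (a point): Imaginary point on the pale leaf's centre line prolonged to 175 mm from the wheel axis, which is the distance of the sanding drum: it comes to the drum's axis when the leaf points straight at it.
- sander: Sanding spindle, fixed: a grey round motor puck (diameter 56 mm, 36 mm tall) with an upright rust-red drum (diameter 26 mm), top 96 mm above the puck's foot. Its origin is the centre of its foot on the board, 18 mm above the bench and 175 mm from the wheel axis, at 60 degrees to the left or right of the stand's +x.
- polisher: The like spindle with a white felt cone, fixed, in the other of the two places. Origin at the centre of its foot.
- brake (a joint): Angle of the red brake lever about its vertical pivot, rad, growing clockwise from above: 0 points out along the stand's -y (off); 1.571 lies along the stand's -x beside the wheel, against its stop (on). It drags slightly (0.08 N m) and stays where it is left. The pivot is at x = 10 mm, y = -160 mm in the stand's frame.
- brake_back: Half of the lever arm that faces the stand's +x when off (the side to push on). The whole arm is 14 mm wide and 18 mm tall (29.5 to 47.5 mm above the bench) and reaches 92 mm from the pivot, a black boss of radius 15 mm, top 50 mm above the bench. Moving it does not disturb the wheel. The origin is on the lever's pivot axis 28.5 mm above the bench.
- brake_front: Other half of the lever arm, facing the stand's -x when off. Same origin.
- brake_tip (a point): Free end of the lever, 92 mm from its pivot axis, 38.5 mm above the bench.
- sleeve: Loose spare sanding sleeve, rust-red tube 28 mm across, 36 mm tall, standing on the board's far (+x) part. Origin at its foot.
- offcut: Loose wooden offcut about 85 x 35 x 22 mm lying on the board's +y part. Origin under its middle.
- mallet: Loose carver's mallet standing on its head, 84 mm across, 222 mm tall. Origin at its foot.
- glue: Loose yellow glue bottle, 56 mm across, 130 mm tall. Origin at its foot.
- sandblock: Loose cork sanding block 105 x 62 x 34 mm. Origin under its middle.
- waxtin: Loose wax tin, 80 mm across, 45 mm tall. Origin at its foot.
- gouge: Loose carving gouge, about 245 mm long, 28 mm thick, lying. Origin on the bench under its handle's front part.

How it is judged:
By the outcome, as a careful person would: the job done as asked, in the order asked, and still so for the second after the job is handed in, with the robot touching nothing.
It also fails if it takes over 61 s, if anything falls off the work surface, if the arm or the gripper's body presses on something with over 40 N, if the wrist force passes 120 N, or if a joint passes its speed limit or range.

### The arm

A 6-joint arm with a two-finger parallel gripper is mounted at the origin on the work surface. World frame = base frame: x ahead of the robot, y to its left, z up, the work surface at z = 0. Lengths are in m, angles in degrees, forces in N, time in s.
With the tool pointing down it reaches from about 0.4 to 0.825 m from the base axis. Payload 7 kg.
Tool frame: the origin (TCP) lies midway between the tips of the shut fingers; the grasp point (between the pads) lies r.pinch_z behind it (r.pinch_z is the distance from the TCP to the grasp point, in m); z points along the fingers, y is the line along which they close (so a half turn about z gives the same grasp; the last joint's range is limited). The gripper opens to 88 mm and grips with 3 to 60 N. Pads are 19 mm wide; open, the fingers measure 130 mm over their backs; the gripper's body (78 mm by 193 mm) begins 47 mm behind the grasp point.
Start: joints at [88.585, 20.546, 0.682, 0, -70.136, -16.507], TCP at [0.208, 0.642, 0.227] pointing down, gripper open.
Joint ranges: [-176.03, 176.03], [-82.01, 121.73], [-58.28, 71.71], [-173.87, 95.51], [-174.79, -0.11], [-173.66, 173.66]. Speed limits (degrees/s): [136.94, 136.94, 172.46, 180, 180, 180].

### API

Orientations are given as [roll, pitch, yaw] about the fixed x, y, z axes, in that order (R = Rz(yaw) Ry(pitch) Rx(roll)).
In Python, from plant import r, optics, job gives the robot as it stands.
- The arm moves only by the shell command python3 -m crank 'ROWS' [FORCE]. ROWS is JSON, a list of rows, each an object with "xyz": the shift along the tool's x, y, z in units of 30 mm (1.0 is 30 mm), a list of three; "delta_rot": the turn, a rotation vector about the tool's x, y, z in degrees, a list of three; "claw": the closure, from 0 (fully open) to 1 (shut). A call has 1 to 20 rows; each row is the pose to reach, as a shift and turn from the pose commanded when the call began, along the tool's axes at that moment; what a row does not reach only later rows make up. A row lasts 1/8 s, in which the tool goes at most 62.5 mm and 10.7 degrees, less where a joint would pass 70% of its speed; a pose out of reach is approached as far as the arm can. A call with a gripper value outside its range is refused whole. The fingers move at their own pace and stop on an object; FORCE is the grip in N (left out, the last holds). Time passes only in rows, so rows that repeat a pose let the fingers close. It gives the time, the measured TCP pose, the force, the opening and the grip force at its end, in the units of the state.
- r.get_state(): the state, without advancing time (a new reading comes with each control period).
- optics.capture(name): name is "side" or "top" or "wrist"; returns a dict with "img" (480x640x3 uint8, blue, green, red), "fovy" (degrees; the focal length in pixels is half the picture's height over the tangent of half this angle, whatever the lens; pixels are square), "cx", "cy" (the principal point, pixels), "eye" and "rotation" of the camera in the world; the wrist camera has in their place "hand_eye" (4x4, takes a point from camera to tool coordinates, whose origin is the TCP and whose axes are the flange's). Camera axes: x right, y up, looking along -z (the intrinsics and any distortion apply to the point x, -y, -z); pixel columns grow to the right and rows downward; lengths in m; the calibration is good to about 2 mm. A picture is of the moment at which its call begins: read the wrist's pose just before it. There is no depth.
- job.close_job(): hands the job in; it is judged then, once.
The state is a dict: "time_s": time; "joints": joint angles; "qd": joint speeds; "joint_torque": joint torques, N m; "tcp_pos": TCP position; "eef_rot": TCP orientation; "contact_force": force on the tool from outside, world axes, zero at the start; "moment": the same for the moment, N m; "gripper_width": finger opening in m; "gripper_force": force on a finger pad.
Only numpy, scipy, OpenCV 4.12 (cv2) and the standard library are available. Lean on these libraries where they do the work, as an engineer would, in place of code of your own. Each camera call takes 0.05 s, during which the arm holds its last target. There are 200 camera calls.

## Working session

There is one attempt and no reset: what is moved stays moved. The work goes in short steps, Python scripts to look and compute and a shell command to move; the robot and the scene stay as the last step left them, time stands still between calls to the robot, and variables do not carry over. Pictures are saved under pics/ and viewed, at most 10 in all, crops included, and the job is handed in when it is done.

```bash
mkdir -p pics; ls; python3 - <<'E'
from plant import r, optics
import cv2
s=r.get_state(); print(s['time_s'],s['tcp_pos'],s['eef_rot'],r.pinch_z)
for n in('top','side'):
    c=optics.capture(n); cv2.imwrite(f'pics/{n}0.png',c['img'])
    print({k:v for k,v in c.items() if k!='img'})
E
```

```text
pics
0.0 [0.20759896 0.64177366 0.22561173] [ 1.79903797e+02 -8.98092011e-03 -1.79291603e+01] 0.0188
{'fovy': 49.809816328687155, 'cx': 320.6318431786195, 'cy': 239.1342180400509, 'eye': array([ 0.4263974 , -0.02011829,  1.44458536]), 'rotation': array([  4.85707937,  -0.69677881, -89.45520148])}
{'fovy': 48.48310892227934, 'cx': 324.1160260357326, 'cy': 240.7052346385142, 'eye': array([0.25080983, 1.29755381, 0.99245334]), 'rotation': array([  56.37798043,   -1.26323078, -167.21525615])}
```

View pics/top0.png

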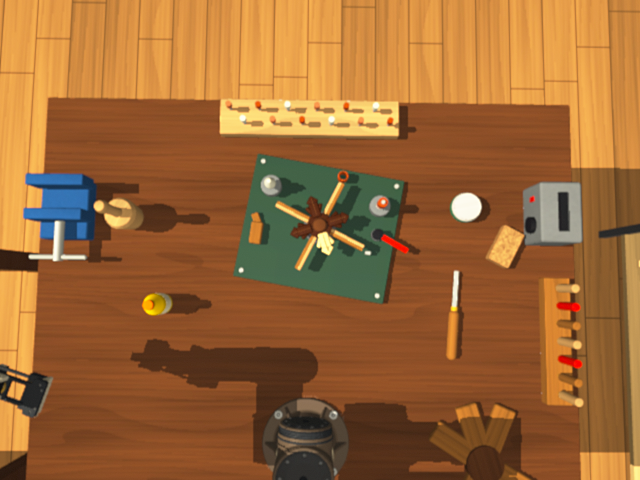

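View pics/side0.png

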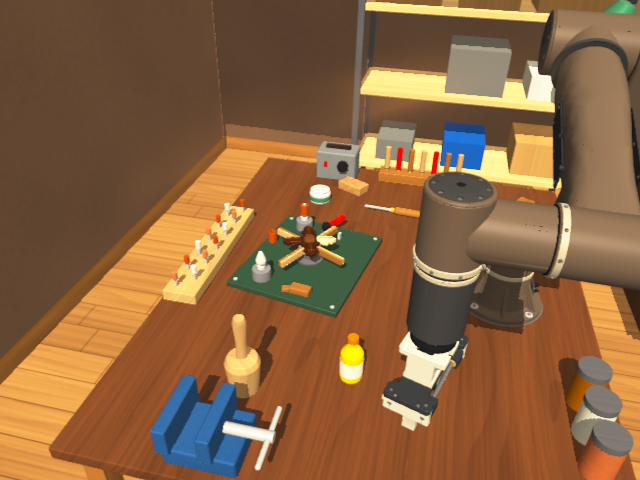

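The top view shows the board centred near (320,226), the pale leaf pointing down in the image at (325,243), the sander at (381,204), the cone at (270,185), the red lever at (380,235)-(408,248), and the sleeve at (343,176). I'll enlarge it for accurate pixels.

```bash
cat > h.py <<'E'
import numpy as np
from scipy.spatial.transform import Rotation as R
def K(c): return 240/np.tan(np.radians(c['fovy']/2))
def cam(c,st=None):
    if 'eye' in c: return np.array(c['eye']),R.from_euler('xyz',c['rotation'],degrees=True).as_matrix()
    T=np.array(c['hand_eye']);Rt=R.from_euler('xyz',st['eef_rot'],degrees=True).as_matrix()
    return st['tcp_pos']+Rt@T[:3,3],Rt@T[:3,:3]
def ray(c,u,v,z,st=None):
    e,M=cam(c,st);f=K(c);d=M@np.array([(u-c['cx'])/f,-(v-c['cy'])/f,-1]);return e+d*(z-e[2])/d[2]
def proj(c,p,st=None):
    e,M=cam(c,st);q=M.T@(np.array(p)-e);f=K(c);return c['cx']+f*q[0]/-q[2],c['cy']-f*q[1]/-q[2]
E
python3 - <<'E'
import cv2
i=cv2.imread('pics/top0.png')[145:310,225:425]
cv2.imwrite('pics/top0c.png',cv2.resize(i,(800,660),interpolation=cv2.INTER_CUBIC)[:600])
E
```

```text
(no output)
```

View pics/top0c.png

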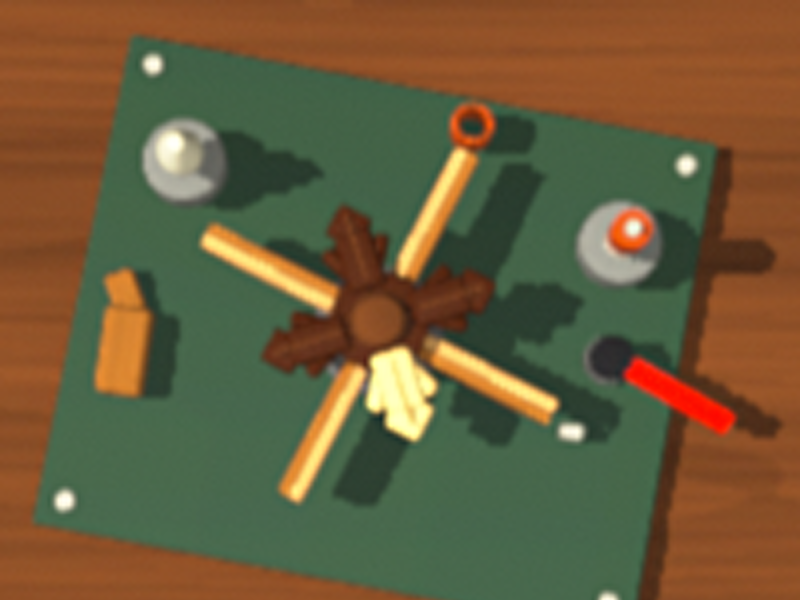

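```bash
cat > m.py <<'E'
from plant import r, optics
from h import *
c=optics.capture('top')
g=lambda u,v,z: ray(c,225+(u+.5)/4-.5,145+(v+.5)/4-.5,z)[:2]
ang=lambda d: np.degrees(np.arctan2(d[1],d[0]))
sp=[g(470,155,.074),g(205,237,.074),g(293,495,.074),g(553,410,.074)]
C=np.mean(sp,0); print('C',C,(sp[0]+sp[2])/2,(sp[1]+sp[3])/2)
for p in sp: print('spoke',p,np.linalg.norm(p-C),ang(p-C))
A,B,D=g(135,38,.018),g(717,145,.018),g(35,522,.018)
print('corners',A,B,D,'mid',(B+D)/2,'yaw',ang(A-B)-90,ang(A-D), np.linalg.norm(A-B),np.linalg.norm(A-D))
print('leaf',ang(g(405,438,.09)-C),np.linalg.norm(g(405,438,.09)-C))
for n,p in dict(sander=g(619,243,.054),drum=g(632,230,.114),pol=g(185,160,.054),poltip=g(179,149,.114),pivot=g(610,357,.05),lev=g(731,422,.0475),peg=g(572,432,.05),sleeve=g(472,125,.054)).items(): print(n,p,np.linalg.norm(p-C),ang(p-C))
print('lever',ang(g(731,422,.0475)-g(610,357,.05)),np.linalg.norm(g(731,422,.0475)-g(610,357,.05)))
E
python3 m.py
```

```text
C [ 0.57949286 -0.03288801] [ 0.57935844 -0.0340919 ] [ 0.57962729 -0.03168413]
spoke [ 0.69400361 -0.09200622] 0.12887076536100453 -27.305847104657538
spoke [0.63637813 0.08489733] 0.13080260059066734 64.22145152697425
spoke [0.46471326 0.02382242] 0.12802512025233953 153.70689258311302
spoke [ 0.52287645 -0.14826559] 0.12852004519253904 -116.13744073787984
corners [0.78524988 0.14059521] [ 0.71408963 -0.26803137] [0.44600797 0.20252911] mid [ 0.5800488  -0.03275113] yaw -9.878701902321026 -10.346293888886791 0.4147763994610888 0.3448490687209547
leaf -167.7573044250627 0.07895490154957778
sander [ 0.63852566 -0.19474918] 0.17229018303166774 -69.96245337534124
drum [ 0.63800779 -0.19568766] 0.17299630843210978 -70.23008727540115
pol [0.69215948 0.10091159] 0.1749174073877708 49.90078064480253
poltip [0.6878996  0.09972026] 0.1712803935438286 50.7341380070331
pivot [ 0.56100724 -0.18912701] 0.1573287652543392 -96.74765562401693
lev [ 0.51783444 -0.27162947] 0.24657502465693626 -104.48103318198496
peg [ 0.5097882  -0.16340893] 0.14796773199165264 -118.10443719820879
sleeve [ 0.71866241 -0.09429672] 0.15211571738000645 -23.8095200410828
lever -117.62266372902108 0.0931157744071335
```

```bash
cat >> h.py <<'E'
def rel(st,p): # tool-axis shift in 30 mm units
    return np.round(R.from_euler('xyz',st['eef_rot'],degrees=True).as_matrix().T@(np.array(p)-st['tcp_pos'])/.03,2)
E
python3 - <<'E'
from plant import r
from h import *
s=r.get_state();print(rel(s,[.5075,.053,.2]))
E
```

```text
[15.55 15.6   0.88]
```

```bash
python3 -m crank '[{"xyz":[1.2,1.2,0.2],"delta_rot":[0,0,0],"claw":1},{"xyz":[2.6,2.6,0.3],"delta_rot":[0,0,0],"claw":1},{"xyz":[4,4,0.3],"delta_rot":[0,0,0],"claw":1},{"xyz":[5.4,5.4,0.3],"delta_rot":[0,0,0],"claw":1},{"xyz":[6.8,6.8,0.4],"delta_rot":[0,0,0],"claw":1},{"xyz":[8.2,8.2,0.5],"delta_rot":[0,0,0],"claw":1},{"xyz":[9.6,9.6,0.6],"delta_rot":[0,0,0],"claw":1},{"xyz":[11,11,0.7],"delta_rot":[0,0,0],"claw":1},{"xyz":[12.4,12.4,0.8],"delta_rot":[0,0,0],"claw":1},{"xyz":[13.8,13.8,0.8],"delta_rot":[0,0,0],"claw":1},{"xyz":[15,15,0.88],"delta_rot":[0,0,0],"claw":1},{"xyz":[15.55,15.6,0.88],"delta_rot":[0,0,0],"claw":1},{"xyz":[15.55,15.6,0.88],"delta_rot":[0,0,0],"claw":1},{"xyz":[15.55,15.6,0.88],"delta_rot":[0,0,0],"claw":1}]'
python3 - <<'E'
from plant import r,optics
from h import *
import cv2
s=r.get_state();c=optics.capture('wrist');cv2.imwrite('pics/w1.png',c['img'])
print(s['tcp_pos'],s['eef_rot'],s['gripper_width'],proj(c,[.5795,-.0329,.098],s),proj(c,[.6385,-.1955,.114],s))
s['tcp_pos'][:2]; print(rel(s,[.5075,.053,.058]))
E
```

```text
time_s: 1.9
tcp_pos: [0.5073, 0.0535, 0.2]
eef_rot: [180.0, 0.0, -17.9]
contact_force: [0.4, 0.5, 0.9]
gripper_width: 0.0003
gripper_force: 0.0
[0.50733286 0.05347678 0.2000119 ] [ 1.79994359e+02  1.79204625e-02 -1.79461729e+01] 0.00027873429914916767 (np.float64(406.2916221820208), np.float64(110.73093266354945)) (np.float64(658.9281847826423), np.float64(-85.50522939673868))
[0.01 0.01 4.73]
```

View pics/w1.png

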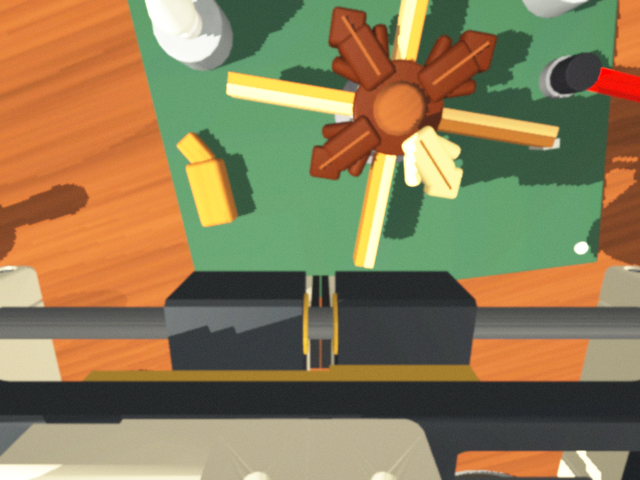

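The wrist view shows the rosette centre at (400,108), within about 6 px of the predicted position, the pale leaf tip near (455,193) and the near spoke end at (365,265). The fingers are over the free gap. I'll descend and compute the push arc.

```bash
python3 -m crank '[{"xyz":[0,0,1.6],"delta_rot":[0,0,0],"claw":1},{"xyz":[0,0,3.2],"delta_rot":[0,0,0],"claw":1},{"xyz":[0,0,4.2],"delta_rot":[0,0,0],"claw":1},{"xyz":[0,0,4.73],"delta_rot":[0,0,0],"claw":1},{"xyz":[0,0,4.73],"delta_rot":[0,0,0],"claw":1}]'
cat > arc.py <<'E'
from plant import r
from h import *
import sys
a,b,n,s,z=map(float,sys.argv[1:])
st=r.get_state();C=np.array([.5797,-.0328]);Rt=R.from_euler('xyz',st['eef_rot'],degrees=True).as_matrix()
for f in np.linspace(a,b,int(n)):
    t=np.radians(f);u=np.array([np.cos(t),np.sin(t)]);m=np.array([-u[1],u[0]])
    d=.008+.0095*abs(m@Rt[:2,0])+.021*abs(m@Rt[:2,1])
    print(round(f,1),rel(st,[*(C+s*u-d*m),z]))
E
python3 arc.py 153.6 246 20 .105 .058
```

```text
time_s: 2.58
tcp_pos: [0.5066, 0.0539, 0.0573]
eef_rot: [179.9, 0.1, -17.8]
contact_force: [-0.1, -0.7, 0.1]
gripper_width: 0.0005
gripper_force: 0.0
153.6 [-0.11  0.49 -0.02]
158.5 [-0.22  0.79 -0.02]
163.3 [-0.31  1.1  -0.02]
168.2 [-0.38  1.38 -0.02]
173.1 [-0.42  1.67 -0.02]
177.9 [-0.44  1.97 -0.02]
182.8 [-0.43  2.27 -0.02]
187.6 [-0.4   2.58 -0.02]
192.5 [-0.34  2.88 -0.02]
197.4 [-0.24  3.19 -0.02]
202.2 [-0.12  3.49 -0.02]
207.1 [ 0.03  3.78 -0.02]
212.0 [ 0.21  4.06 -0.02]
216.8 [ 0.42  4.32 -0.02]
221.7 [ 0.66  4.57 -0.02]
226.5 [ 0.92  4.79 -0.02]
231.4 [ 1.21  4.99 -0.02]
236.3 [ 1.51  5.16 -0.02]
241.1 [ 1.84  5.3  -0.02]
246.0 [ 2.18  5.41 -0.02]
```

```bash
python3 -m crank '[{"xyz":[-0.11,0.3,0],"delta_rot":[0,0,0],"claw":1},{"xyz":[-0.11,0.5,0],"delta_rot":[0,0,0],"claw":1},{"xyz":[-0.22,0.8,0],"delta_rot":[0,0,0],"claw":1},{"xyz":[-0.31,1.1,0],"delta_rot":[0,0,0],"claw":1},{"xyz":[-0.38,1.38,0],"delta_rot":[0,0,0],"claw":1},{"xyz":[-0.42,1.67,0],"delta_rot":[0,0,0],"claw":1},{"xyz":[-0.44,1.97,0],"delta_rot":[0,0,0],"claw":1},{"xyz":[-0.43,2.27,0],"delta_rot":[0,0,0],"claw":1},{"xyz":[-0.4,2.58,0],"delta_rot":[0,0,0],"claw":1},{"xyz":[-0.34,2.88,0],"delta_rot":[0,0,0],"claw":1},{"xyz":[-0.24,3.19,0],"delta_rot":[0,0,0],"claw":1},{"xyz":[-0.12,3.49,0],"delta_rot":[0,0,0],"claw":1},{"xyz":[0.03,3.78,0],"delta_rot":[0,0,0],"claw":1},{"xyz":[0.03,3.78,0],"delta_rot":[0,0,0],"claw":1}]'
python3 - <<'E'
from plant import r,optics
import cv2
s=r.get_state();c=optics.capture('wrist');t=optics.capture('top')
cv2.imwrite('pics/w2.png',cv2.hconcat([cv2.resize(c['img'],(400,300)),cv2.resize(t['img'][145:310,225:425],(400,330))[:300]]))
E
python3 arc.py 207.1 246 9 .105 .058
```

```text
time_s: 4.32
tcp_pos: [0.4732, -0.0557, 0.0581]
eef_rot: [180.0, 0.0, -18.0]
contact_force: [-0.1, 0.7, -0.7]
gripper_width: 0.0005
gripper_force: 0.0
207.1 [-0.02 -0.02  0.  ]
212.0 [0.16 0.26 0.  ]
216.8 [0.37 0.52 0.  ]
221.7 [0.61 0.77 0.  ]
226.6 [0.87 0.99 0.  ]
231.4 [1.16 1.19 0.  ]
236.3 [1.46 1.36 0.  ]
241.1 [1.79 1.5  0.  ]
246.0 [2.13 1.61 0.  ]
```

View pics/w2.png

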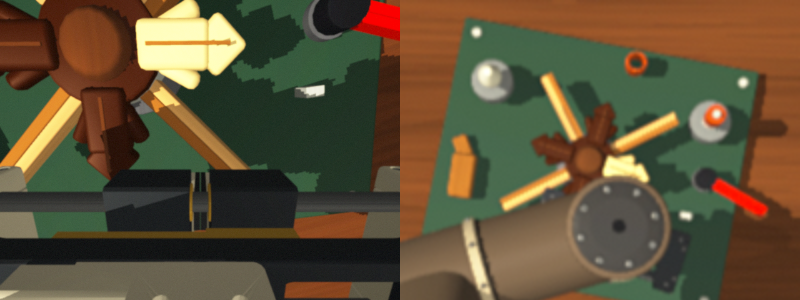

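The wheel follows as modelled: the leaf now points right in the wrist view, so the pushed spoke is at about 207°. I'll continue to just short of the target.

```bash
python3 -m crank '[{"xyz":[0.16,0.26,0],"delta_rot":[0,0,0],"claw":1},{"xyz":[0.37,0.52,0],"delta_rot":[0,0,0],"claw":1},{"xyz":[0.61,0.77,0],"delta_rot":[0,0,0],"claw":1},{"xyz":[0.87,0.99,0],"delta_rot":[0,0,0],"claw":1},{"xyz":[1.16,1.19,0],"delta_rot":[0,0,0],"claw":1},{"xyz":[1.46,1.36,0],"delta_rot":[0,0,0],"claw":1},{"xyz":[1.79,1.5,0],"delta_rot":[0,0,0],"claw":1},{"xyz":[1.79,1.5,0],"delta_rot":[0,0,0],"claw":1}]'
python3 - <<'E'
from plant import r,optics
from h import *
import cv2
s=r.get_state();c=optics.capture('wrist')
cv2.imwrite('pics/w3.png',c['img'])
print(proj(c,[.5797,-.0328,.098],s),proj(c,[.6385,-.1955,.114],s),proj(c,[.6385,-.1955,.054],s))
E
```

```text
time_s: 5.42
tcp_pos: [0.5115, -0.1148, 0.0581]
eef_rot: [180.0, -0.0, -18.0]
contact_force: [0.3, 0.1, -0.1]
gripper_width: 0.0003
gripper_force: 0.0
(np.float64(45.796020072233034), np.float64(240.145896613282)) (np.float64(488.743682409616), np.float64(-185.37601519751678)) (np.float64(417.6998187066381), np.float64(-46.680624438171265))
```

View pics/w3.png

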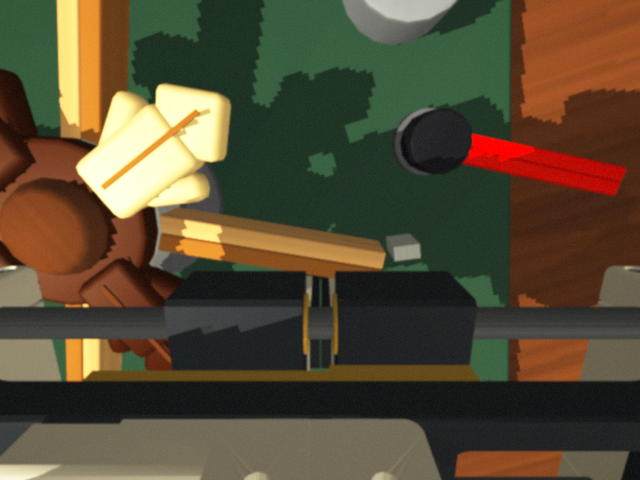

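The wrist view shows the leaf groove from (105,187) to (208,112), and the pushed spoke's upper edge running from (190,208) to (386,243).

```bash
python3 - <<'E'
from plant import r,optics
from h import *
s=r.get_state();c=optics.capture('wrist')
a=lambda p,q,z:np.degrees(np.arctan2(*(ray(c,*q,z,s)-ray(c,*p,z,s))[1::-1]))
print(a((105,187),(208,112),.095),a((190,208),(386,243),.074),a((215,240),(383,268),.074))
print('groove tip',ray(c,208,112,.095,s)-[.5797,-.0328,0])
E
python3 arc.py 241.1 250 5 .105 .058
```

```text
-75.06174552847035 -118.42586859461196 -117.94772492274456
groove tip [ 0.02190988 -0.07075631  0.095     ]
241.1 [-0.01  0.01  0.  ]
243.3 [0.14 0.06 0.  ]
245.6 [0.3  0.11 0.  ]
247.8 [0.46 0.15 0.  ]
250.0 [0.62 0.18 0.  ]
```

```bash
python3 -m crank '[{"xyz":[0.12,0.05,0],"delta_rot":[0,0,0],"claw":1},{"xyz":[0.25,0.09,0],"delta_rot":[0,0,0],"claw":1},{"xyz":[0.25,0.09,0],"delta_rot":[0,0,0],"claw":1},{"xyz":[-0.3,0.09,0],"delta_rot":[0,0,0],"claw":1},{"xyz":[-1.2,0.09,-1],"delta_rot":[0,0,0],"claw":1},{"xyz":[-2,0.09,-2.6],"delta_rot":[0,0,0],"claw":1},{"xyz":[-2.5,0.5,-4.2],"delta_rot":[0,0,0],"claw":1},{"xyz":[-3,1.5,-5],"delta_rot":[0,0,0],"claw":1},{"xyz":[-3,3,-5],"delta_rot":[0,0,0],"claw":1},{"xyz":[-3,4.5,-5],"delta_rot":[0,0,0],"claw":1},{"xyz":[-3,6,-5],"delta_rot":[0,0,0],"claw":1},{"xyz":[-3,6,-5],"delta_rot":[0,0,0],"claw":1}]'
python3 - <<'E'
from plant import r,optics
from h import *
import cv2
t=optics.capture('top')
cv2.imwrite('pics/t4.png',cv2.resize(t['img'][165:290,250:410],(800,625),interpolation=cv2.INTER_CUBIC)[:600])
E
```

```text
time_s: 7.02
tcp_pos: [0.3678, -0.2592, 0.2079]
eef_rot: [180.0, 0.0, -18.1]
contact_force: [-0.4, 0.9, -0.0]
gripper_width: 0.0003
gripper_force: 0.0
```

View pics/t4.png

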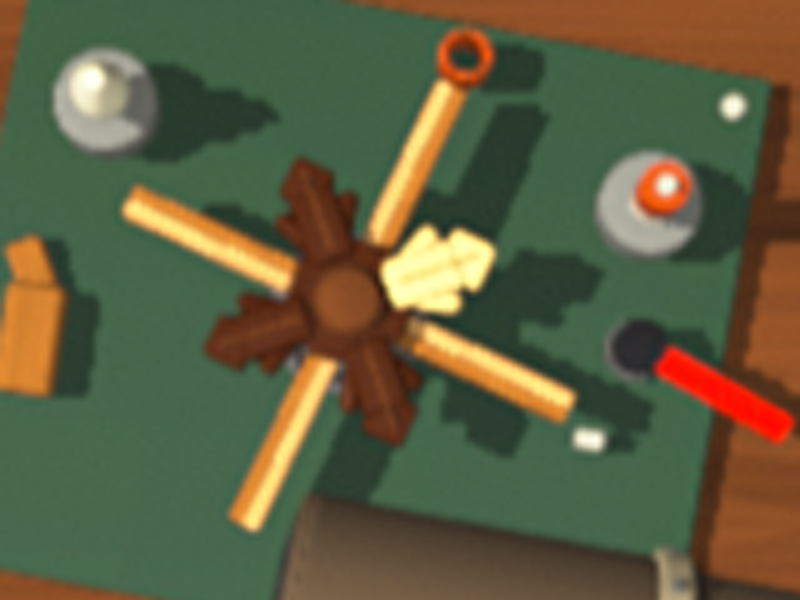

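The clean top view shows spoke ends at about (454,86), (130,199), (247,523) and (569,409), the pale leaf tip at (490,252), and the drum top at (666,185).

```bash
python3 - <<'E'
from plant import r,optics
from h import *
import numpy as np
c=optics.capture('top')
g=lambda u,v,z: ray(c,250+(u+.5)/5-.5,165+(v+.5)/5-.5,z)[:2]
sp=[g(454,86,.074),g(130,199,.074),g(247,523,.074),g(569,409,.074)]
a=lambda d:np.degrees(np.arctan2(d[1],d[0]))
C=np.mean(sp,0);print(C,[a(p-C)%90 for p in sp],a(sp[0]-sp[2]),a(sp[1]-sp[3])-90)
lv=[g(490,252,.092),g(308,165,.092),g(215,350,.092),g(393,438,.092)]
print([a(p-C) for p in lv],np.mean(lv,0),a(lv[0]-lv[2]),a(lv[1]-lv[3])-180)
S=g(666,185,.114);print(S,a(S-C),a(g(649,204,.054)-C),a(g(649,204,.054)-np.array([.5797,-.0328])))
s=r.get_state()
yaw=np.radians(-10.1);M=np.array([[np.cos(yaw),-np.sin(yaw)],[np.sin(yaw),np.cos(yaw)]])
P=np.array([.5797,-.0328])+M@[.010,-.160];print('pivot',P)
Rt=R.from_euler('xyz',s['eef_rot'],degrees=True).as_matrix()
# lever pushes at radius .075; brake b: direction stand -y rotated cw by b
for b in [5,17,25,33,41,49,57,65,73,81,87,90,93]:
    t=yaw+np.radians(-90-b);u=np.array([np.cos(t),np.sin(t)]);n=np.array([u[1],-u[0]]) # cw push
    d=.007+.0095*abs(n@Rt[:2,0])+.021*abs(n@Rt[:2,1])
    p=P+.078*u-d*n;print(b,p.round(3),rel(s,[*p,.036]))
E
```

```text
[ 0.58014389 -0.0326438 ] [np.float64(65.14742683124535), np.float64(65.13249603009118), np.float64(65.55004806304618), np.float64(64.6973180739132)] -24.65202308320367 -25.08433601902088
[np.float64(-70.48728837639791), np.float64(17.994027038975037), np.float64(111.17951963473196), np.float64(-162.4729183972432)] [ 0.57939412 -0.03322112] -69.66364361534987 -162.24161484690643
[ 0.63939322 -0.19614485] -70.08055288379894 -70.22255048638537 -70.06611154803676
pivot [ 0.56148636 -0.19207418]
5 [ 0.558 -0.272] [ 6.15 -1.5   5.73]
17 [ 0.543 -0.27 ] [ 5.67 -1.39  5.73]
25 [ 0.535 -0.269] [ 5.38 -1.36  5.73]
33 [ 0.526 -0.266] [ 5.07 -1.36  5.73]
41 [ 0.517 -0.262] [ 4.75 -1.41  5.73]
49 [ 0.509 -0.256] [ 4.43 -1.49  5.73]
57 [ 0.501 -0.249] [ 4.1  -1.63  5.73]
65 [ 0.494 -0.241] [ 3.79 -1.82  5.73]
73 [ 0.488 -0.231] [ 3.5  -2.06  5.73]
81 [ 0.483 -0.22 ] [ 3.24 -2.36  5.73]
87 [ 0.48  -0.212] [ 3.07 -2.61  5.73]
90 [ 0.48  -0.207] [ 2.99 -2.75  5.73]
93 [ 0.479 -0.202] [ 2.92 -2.89  5.73]
```

The rosette sits within about 0.3° (leaf −69.9°, drum −70.1°). Next is the lever, approaching from its +x side and keeping the gripper body clear of the drum.

```bash
python3 - <<'E'
from plant import r
from h import *
s=r.get_state();yaw=np.radians(-10.1);P=np.array([.5615,-.1915]);dr=np.array([.639,-.1955])
Rt=R.from_euler('xyz',s['eef_rot'],degrees=True).as_matrix()
for b,e in [(17.5,.009)]+[(x,0) for x in(17.5,25,33,41,49,57,65,73,81,87,90,93)]:
    t=yaw+np.radians(-90-b);u=np.array([np.cos(t),np.sin(t)]);n=np.array([u[1],-u[0]])
    d=e+.007+.0095*abs(n@Rt[:2,0])+.021*abs(n@Rt[:2,1])
    p=P+np.interp(b,[17,45],[.086,.075])*u-d*n;q=(Rt[:2,:2].T@(dr-p)).round(3)
    print(b,p.round(3),rel(s,[*p,.038]),'drum',q)
E
```

```text
17.5 [ 0.547 -0.281] [ 5.9  -1.1   5.67] drum [ 0.061 -0.11 ]
17.5 [ 0.539 -0.277] [ 5.6  -1.15  5.67] drum [ 0.07  -0.108]
25 [ 0.532 -0.272] [ 5.33 -1.22  5.67] drum [ 0.078 -0.106]
33 [ 0.525 -0.266] [ 5.04 -1.33  5.67] drum [ 0.087 -0.103]
41 [ 0.519 -0.26 ] [ 4.77 -1.46  5.67] drum [ 0.095 -0.099]
49 [ 0.512 -0.254] [ 4.49 -1.59  5.67] drum [ 0.103 -0.095]
57 [ 0.504 -0.247] [ 4.17 -1.71  5.67] drum [ 0.113 -0.091]
65 [ 0.497 -0.24 ] [ 3.87 -1.89  5.67] drum [ 0.122 -0.086]
73 [ 0.491 -0.23 ] [ 3.58 -2.12  5.67] drum [ 0.13  -0.079]
81 [ 0.486 -0.22 ] [ 3.33 -2.4   5.67] drum [ 0.138 -0.071]
87 [ 0.483 -0.211] [ 3.16 -2.65  5.67] drum [ 0.143 -0.063]
90 [ 0.483 -0.207] [ 3.09 -2.78  5.67] drum [ 0.145 -0.059]
93 [ 0.482 -0.202] [ 3.02 -2.91  5.67] drum [ 0.147 -0.055]
```

```bash
python3 -m crank '[{"xyz":[1.5,-0.3,0],"delta_rot":[0,0,0],"claw":1},{"xyz":[3,-0.6,0],"delta_rot":[0,0,0],"claw":1},{"xyz":[4.5,-0.9,0],"delta_rot":[0,0,0],"claw":1},{"xyz":[5.9,-1.1,0],"delta_rot":[0,0,0],"claw":1},{"xyz":[5.9,-1.1,0],"delta_rot":[0,0,0],"claw":1},{"xyz":[5.9,-1.1,1.5],"delta_rot":[0,0,0],"claw":1},{"xyz":[5.9,-1.1,3],"delta_rot":[0,0,0],"claw":1},{"xyz":[5.9,-1.1,4.2],"delta_rot":[0,0,0],"claw":1},{"xyz":[5.9,-1.1,5.1],"delta_rot":[0,0,0],"claw":1},{"xyz":[5.9,-1.1,5.67],"delta_rot":[0,0,0],"claw":1},{"xyz":[5.9,-1.1,5.67],"delta_rot":[0,0,0],"claw":1}]'
python3 - <<'E'
from plant import optics
import cv2
cv2.imwrite('pics/w5.png',optics.capture('wrist')['img'])
E
```

```text
time_s: 8.5
tcp_pos: [0.5475, -0.2799, 0.0375]
eef_rot: [180.0, 0.1, -17.9]
contact_force: [0.0, -0.6, 1.6]
gripper_width: 0.0007
gripper_force: 0.0
```

View pics/w5.png

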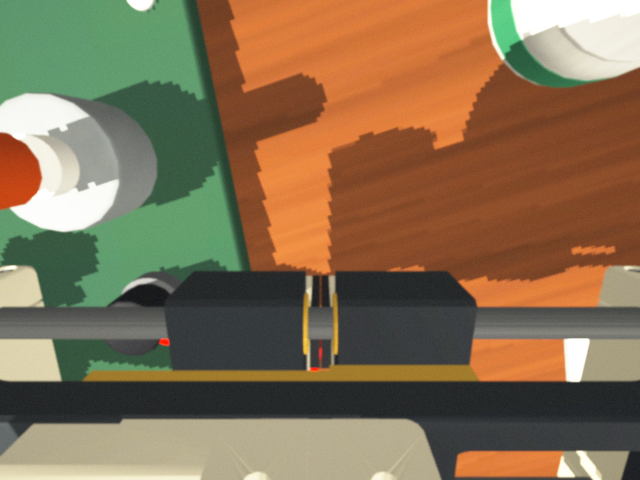

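The wrist view shows the fingers on the +x side of the lever, with the boss at (140,315) and red visible just behind the fingers at (315,368). The drum is clear at the left. Pushing now.

```bash
python3 -m crank '[{"xyz":[-0.3,-0.05,0],"delta_rot":[0,0,0],"claw":1},{"xyz":[-0.57,-0.12,0],"delta_rot":[0,0,0],"claw":1},{"xyz":[-0.86,-0.23,0],"delta_rot":[0,0,0],"claw":1},{"xyz":[-1.13,-0.36,0],"delta_rot":[0,0,0],"claw":1},{"xyz":[-1.41,-0.49,0],"delta_rot":[0,0,0],"claw":1},{"xyz":[-1.73,-0.61,0],"delta_rot":[0,0,0],"claw":1},{"xyz":[-2.03,-0.79,0],"delta_rot":[0,0,0],"claw":1},{"xyz":[-2.32,-1.02,0],"delta_rot":[0,0,0],"claw":1},{"xyz":[-2.57,-1.3,0],"delta_rot":[0,0,0],"claw":1},{"xyz":[-2.74,-1.5,0],"delta_rot":[0,0,0],"claw":1},{"xyz":[-2.81,-1.62,0],"delta_rot":[0,0,0],"claw":1},{"xyz":[-2.81,-1.66,0],"delta_rot":[0,0,0],"claw":1},{"xyz":[-2.81,-1.66,0],"delta_rot":[0,0,0],"claw":1}]'
python3 - <<'E'
from plant import optics
import cv2
cv2.imwrite('pics/w6.png',optics.capture('wrist')['img'])
E
```

```text
time_s: 10.18
tcp_pos: [0.4833, -0.2074, 0.038]
eef_rot: [180.0, 0.0, -17.9]
contact_force: [-0.2, 0.6, 0.2]
gripper_width: 0.0004
gripper_force: 0.0
```

View pics/w6.png

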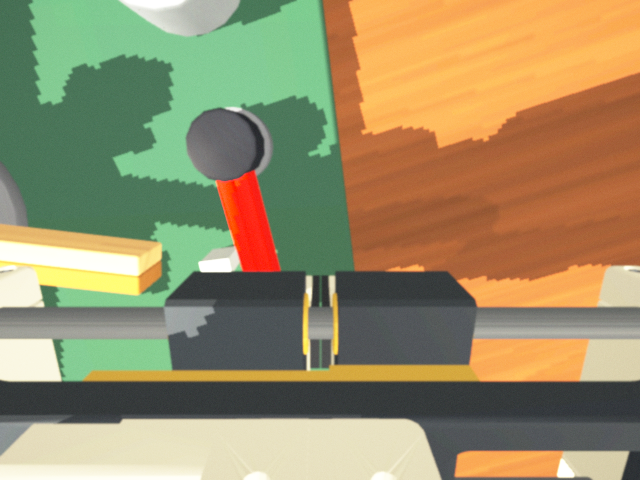

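The lever is almost against the white stop at (220,260), but there is no force yet. I'll press gently until it rises.

```bash
python3 -m crank '[{"xyz":[0,-0.06,0],"delta_rot":[0,0,0],"claw":1},{"xyz":[0,-0.12,0],"delta_rot":[0,0,0],"claw":1},{"xyz":[0,-0.12,0],"delta_rot":[0,0,0],"claw":1}]'; python3 -m crank '[{"xyz":[0,-0.06,0],"delta_rot":[0,0,0],"claw":1},{"xyz":[0,-0.1,0],"delta_rot":[0,0,0],"claw":1},{"xyz":[0,-0.1,0],"delta_rot":[0,0,0],"claw":1}]'
```

```text
time_s: 10.6
tcp_pos: [0.4844, -0.204, 0.0381]
eef_rot: [180.0, 0.0, -17.9]
contact_force: [-0.7, -1.0, -0.3]
gripper_width: 0.0006
gripper_force: 0.3
time_s: 10.98
tcp_pos: [0.4853, -0.2012, 0.0381]
eef_rot: [180.0, 0.0, -17.9]
contact_force: [-1.4, -2.5, -0.8]
gripper_width: 0.0004
gripper_force: 0.9
```

```bash
for i in 1; do python3 -m crank '[{"xyz":[0,-0.06,0],"delta_rot":[0,0,0],"claw":1},{"xyz":[0,-0.1,0],"delta_rot":[0,0,0],"claw":1},{"xyz":[0,-0.1,0],"delta_rot":[0,0,0],"claw":1}]'; done; python3 -m crank '[{"xyz":[0,-0.06,0],"delta_rot":[0,0,0],"claw":1},{"xyz":[0,-0.1,0],"delta_rot":[0,0,0],"claw":1},{"xyz":[0,-0.1,0],"delta_rot":[0,0,0],"claw":1}]'
```

```text
time_s: 11.35
tcp_pos: [0.4854, -0.2003, 0.0382]
eef_rot: [179.8, 0.1, -17.9]
contact_force: [-3.0, -16.7, -1.3]
gripper_width: 0.0002
gripper_force: 8.3
time_s: 11.72
tcp_pos: [0.4854, -0.1996, 0.0383]
eef_rot: [179.7, 0.1, -17.9]
contact_force: [-4.5, -33.0, -2.7]
gripper_width: 0.0006
gripper_force: 16.4
```

The force rose steeply with no further motion, so the lever is on its stop. Backing off.

```bash
python3 -m crank '[{"xyz":[0,0.3,0],"delta_rot":[0,0,0],"claw":1},{"xyz":[-0.2,1.2,0],"delta_rot":[0,0,0],"claw":1},{"xyz":[-0.6,1.6,-1.2],"delta_rot":[0,0,0],"claw":1},{"xyz":[-1.4,2.2,-3],"delta_rot":[0,0,0],"claw":1},{"xyz":[-2.4,3.2,-4.6],"delta_rot":[0,0,0],"claw":1},{"xyz":[-3,5,-5.5],"delta_rot":[0,0,0],"claw":1},{"xyz":[-3,6,-5.5],"delta_rot":[0,0,0],"claw":1},{"xyz":[-3,6,-5.5],"delta_rot":[0,0,0],"claw":1},{"xyz":[-3,6,-5.5],"delta_rot":[0,0,0],"claw":1}]'
python3 - <<'E'
from plant import r,optics
import cv2
t=optics.capture('top')
cv2.imwrite('pics/t7.png',cv2.resize(t['img'][165:285,250:410],(800,600),interpolation=cv2.INTER_CUBIC))
E
```

```text
time_s: 12.85
tcp_pos: [0.3464, -0.3387, 0.203]
eef_rot: [-180.0, -0.0, -18.0]
contact_force: [0.0, -0.4, 0.6]
gripper_width: 0.0006
gripper_force: 0.0
```

View pics/t7.png

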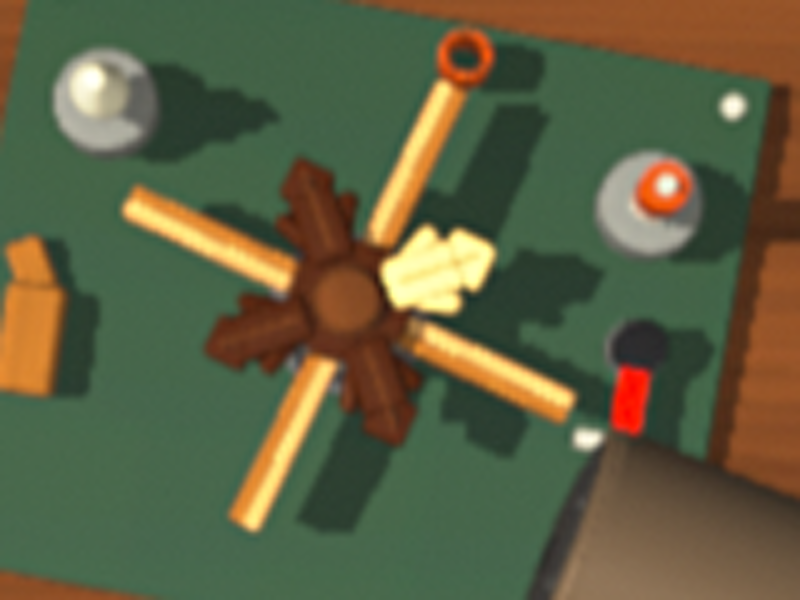

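The rosette is unchanged, with the leaf tip at (490,252) and the drum at (666,185). The lever lies along the stand's −x beside the stop at (588,438), and the loose items are where they were.

```bash
python3 -c "
from plant import job; print(job.close_job())"
```

```text
the job is handed in; nothing more can be done
None
```

The pale leaf points at the sanding drum to within about 0.3° by the top camera, the brake lever was pushed hard against its stop, and the job was handed in at about 13 s with the arm clear of everything.

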